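Thread the spacer stack onto a rotator drive spindle

TASK

Rebuild the spacer stack of the tube rotator: thread the three coloured spacer rings onto the upright sprung spindle of the grey drive unit in size order, the largest at the bottom, then the middle one, then the smallest on top. Push each one gently but fully home, so that the first lies on the white seat and the others lie on the ring below with no gap, without forcing the sprung seat, and leave the other things on the bench alone.

Things in the scene. Friction and masses are not known exactly. Their poses are not given: they have to be found in the camera images.
- spindle_tip (a point): top end of the upright steel spindle, on its axis, 110 mm over the worktop and fixed to the drive unit; core 16 mm diameter, its nose tapers to 8 mm over the top 6 mm
- leaf_top (a point): on the spindle's axis, 14 mm below its tip: from here down two brass leaf springs on opposite sides stand out to 22.4 mm across (above they taper in to 15 mm at 7 mm below the tip). They yield inwards and grip a threaded ring's bore: it slides only when pushed with some 3 to 8 N, and stays where it is let go, even if not home
- drive: grey drive unit, fixed, housing 108 x 108 mm, top at 40 mm; origin under its centre, below the spindle. Low on the spindle is a white seat disc, 33 mm across, its upper face at an unknown height, set anew each time, 50 to 66 mm over the worktop. It is sprung, 6 N/mm, bottoms hard after 3.5 mm, and over 25 N damages it. The push climbs steeply when a ring reaches it or the ring below
- spacer_large_center (a point): blue plastic spacer ring with flat faces, 64 mm outside diameter, 21 mm bore, 14 mm high, 70 g or so; the point lies on its axis, half-way up; it starts lying flat on the worktop; z = its axis, pointing up
- spacer_medium_center (a point): yellow plastic spacer ring with flat faces, 50 mm outside diameter, 21 mm bore, 14 mm high, 50 g or so; the point lies on its axis, half-way up; it starts lying flat on the worktop; z = its axis, pointing up
- spacer_small_center (a point): red plastic spacer ring with flat faces, 38 mm outside diameter, 21 mm bore, 14 mm high, 30 g or so; the point lies on its axis, half-way up; it starts lying flat on the worktop; z = its axis, pointing up
- spacer_large: the blue 64 mm spacer; origin at the centre of one flat face, 7 mm from its centre point
- spacer_medium: the yellow 50 mm spacer; origin likewise
- spacer_small: the red 38 mm spacer; origin likewise
- dish: petri dish, 66 x 66 x 16 mm, bystander
- timer: white bench timer, 63 x 99 x 20 mm, bystander
- pen: blue marker pen lying down, 134 x 13 x 13 mm, bystander
- jar: small jar with a red cap, 44 x 44 x 94 mm, bystander
- notes: yellow block of sticky notes, 50 x 76 x 18 mm, bystander
- blue_rack: blue rack with coloured tube caps, 60 x 100 x 35 mm, bystander
Not all that is in view belongs to the job. Leave any purple look-alike of the spacer_large alone.

How it is judged (in metres and radians):
On the way, in this order (a step that is already met when the one before it is completed fails the run):
1. the large spacer is home on the seat (z of spacer_large_center in the frame of seat between 0.005 and 0.0125 m and horizontal distance between spacer_large_center and spindle_tip below 0.004 m and angle between spacer_large_center's own z axis and vertical below 0.08 rad), for 0.2 s.
2. then the middle spacer is home on the large one (all of step 1 and z of spacer_medium_center in the frame of spacer_large_center between 0.005 and 0.0155 m and horizontal distance between spacer_medium_center and spindle_tip below 0.004 m and angle between spacer_medium_center's own z axis and vertical below 0.08 rad), for 0.2 s.
3. then the small spacer is home on the middle one (all of step 2 and z of spacer_small_center in the frame of spacer_medium_center between 0.005 and 0.0155 m and horizontal distance between spacer_small_center and spindle_tip below 0.004 m and angle between spacer_small_center's own z axis and vertical below 0.08 rad), for 0.2 s.
At the end, for the whole second after the job is handed in: The large spacer lies on the seat (whose own origin is 4 mm below its upper face), the middle one on the large one and the small one on the middle one, each gap under 1.5 mm, centres within 4 mm of the spindle's axis, level within 0.08 rad, at rest (all of step 3 and linear speed of each of spacer_large, spacer_medium, spacer_small below 0.02 m/s); the robot touches nothing.
It fails at once if the sprung seat is loaded with more than 25 N (contact force between seat and anything else above 25 N).
It fails at once if a bystander (dish, timer, pen, jar, notes or blue rack) is moved more than 20 mm (distance of any of dish, timer, pen, jar, notes, blue_rack from where it was at the start of the episode above 0.02 m).
It also fails if it takes over 72 s, if anything falls off the work surface, if the arm or the gripper's body presses on something with over 40 N, if the wrist force passes 120 N, or if a joint passes its speed limit or range.

ROBOT

A 6-joint arm with a two-finger parallel gripper is mounted at the origin on a cart in front of the work surface, level with it; the furniture and walls round the work are solid. World frame = base frame: x ahead of the robot, y to its left, z up, the work surface at z = 0. Lengths are in mm, angles in rad, forces in N, time in s.
With the tool pointing down it reaches from about 275 to 775 mm from the base axis. Payload 14.6 kg.
Tool frame: the origin (TCP) lies on the centre line of the jaws, within the pads' length; the fingertips stand 22 mm ahead of it and the grasp point (between the pads) lies 3 mm ahead of it; z points along the fingers, x is the direction in which the jaws open and shut, and the axes are right-handed (so a half turn about z gives the same grasp; the last joint's range is limited). The gripper opens to 85 mm and grips with 20 to 120 N. Pads are 22 mm wide; open, the fingers measure 114 mm over their backs; the gripper's body (76 mm by 85 mm) begins 54 mm behind the grasp point. The pads swing forward as they close: fully open they stand 13 mm farther back than shut.
Start: joints at [1.091, 0.263, -0.048, 1.259, 0, 1.415], TCP at [167.542, 497.552, 253.278] pointing down, gripper open.
Joint ranges: [-2.65, 2.65], [-0.89, 1.7], [-1.18, 1.37], [-2.13, 2.11], [-1.35, 1.29], [-3.14, 3.14]. Speed limits (rad/s): [1.89, 1.89, 2.57, 2.79, 3.14, 3.14].

INTERFACE

Orientations are given as a unit quaternion [x, y, z, w].
In Python, from station import ctrl, capture gives the robot as it stands.
- The arm moves only by the tool apply_moves, never from a script. Its argument "plan" is a list that holds one entry, the list of rows, each a list of 6 numbers: the shift along the tool's x, y, z as a fraction of full scale, then the turn, a rotation vector about the tool's x, y, z as a fraction of full scale. A call has 1 to 5 rows; each row is the pose to reach, as a shift and turn from the pose commanded when the call began, along the tool's axes at that moment; what a row does not reach only later rows make up. Full scale, the value 1, is 100 mm for a shift and pi/4 rad for a turn. A row lasts 1/8 s, in which the tool goes at most 62.5 mm and 10.7 degrees, less where a joint would pass 70% of its speed; a pose out of reach is approached as far as the arm can. A call with a number of a shift or a turn outside -1 to 1 is refused whole. A call with a gripper value outside its range is refused whole. "grip" is the gripper's target within -1 to 1 (fully open at 1, half-way at 0, shut at -1), set as the call begins (left out, the last holds). The fingers move at their own pace and stop on an object; "force" is the grip in N (left out, the last holds). Time passes only in rows, so rows that repeat a pose let the fingers close. It gives the time, the measured TCP pose, the force and the opening at its end, in the units of the state.
- ctrl.sense(): the state, without advancing time (a new reading comes with each control period).
- capture(name): name is "side" or "top"; returns a dict with "img" (420x560x3 uint8, red, green, blue), "K" (3x3 intrinsics, pixels), "dist" ([k1, k2, p1, p2, k3] as OpenCV has them; the pictures are not rectified), "eye" and "orientation" of the camera in the world. Camera axes: x right, y down, z forward; pixel columns grow to the right and rows downward; lengths in mm; the calibration is good to about 2 mm. A picture is of the moment at which its call begins. There is no depth.
- ctrl.sign_off(): hands the job in, once; it reports no verdict.
The state is a dict: "clock": time; "joint_pos": joint angles; "joint_vel": joint speeds; "joint_efforts": joint torques, N m; "ee_pos": TCP position; "orientation": TCP orientation; "ft_force": force on the tool from outside, world axes, zero at the start; "ft_torque": the same for the moment, N m; "width": opening from 0.0 (shut) to 1.0 (fully open).
Only numpy, scipy, OpenCV 4.12 (cv2) and the standard library are available. Lean on these libraries where they do the work, as an engineer would, in place of code of your own. Each camera call takes 0.05 s, during which the arm holds its last target. There are 200 camera calls.

## Working session

There is one attempt and no reset: what is moved stays moved. The work goes in short steps, Python scripts to look and compute and a tool call to move; the robot and the scene stay as the last step left them, time stands still between calls to the robot, and variables do not carry over. Pictures are saved under pics/ and viewed, about 8 in all and at most 12, crops included, and the job is handed in when it is done.

Besides the shell and the picture viewer there is one more tool, called after "Request:" as name([rows], argument=value, ...), one row to a line, values as JSON. apply_moves: Moves the arm, as the interface text tells. Its arguments: {"type":"object","properties":{"plan":{"type":"array"},"grip":{"type":"number"},"force":{"type":"number"}},"required":["plan"]}

```bash
ls; mkdir -p pics
python3 - <<'E'
from station import ctrl,capture
import cv2
for n in("side","top"):
    c=capture(n); print(n,c["K"],c["dist"],c["eye"],c["orientation"])
    cv2.imwrite(f"pics/{n}0.png",cv2.resize(c["img"][:,:,::-1],(784,588),interpolation=cv2.INTER_CUBIC))
print(ctrl.sense())
E
```

```text
pics
side [[390.48339666   0.         278.80256897]
 [  0.         390.48339666 201.68132055]
 [  0.           0.           1.        ]] [-0.0575014  0.         0.         0.         0.       ] [464.90462935 787.36059289 757.93208169] [-0.03082153  0.90363269 -0.42715172  0.00627709]
top [[436.5299695    0.         274.92288299]
 [  0.         436.5299695  206.84152982]
 [  0.           0.           1.        ]] [0.01517205 0.         0.         0.         0.        ] [ 432.77321698  -30.62920958 1227.86573294] [ 0.7098939  -0.70370042  0.02304381 -0.01803763]
{'clock': 0.1, 'joint_pos': array([ 1.09069756e+00,  2.63473999e-01, -4.88620550e-02,  1.25940862e+00,
        5.16853741e-07,  1.41548181e+00]), 'joint_vel': array([-0.00107261, -0.00158959,  0.00183059, -0.00012345,  0.00256379,
        0.00133587]), 'joint_efforts': array([ 1.29417949e-03, -6.38578606e+01,  3.85065293e+01,  9.97972180e-03,
       -2.35155903e-04,  3.82518635e-05]), 'ee_pos': array([167.43649534, 497.34649123, 252.87793483]), 'orientation': array([ 8.12128077e-01,  5.83479015e-01, -4.23368702e-04,  2.13539265e-04]), 'ft_force': array([-0.7134409 , -0.08720803, -0.03614434]), 'ft_torque': array([ 0.04452039, -0.00109462,  0.0079918 ]), 'width': 0.9994847180725277}
```

View pics/top0.png

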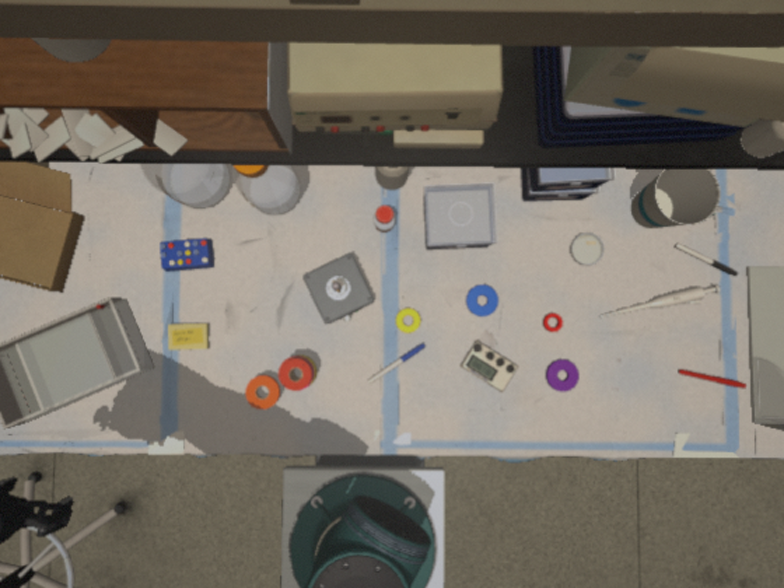

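View pics/side0.png

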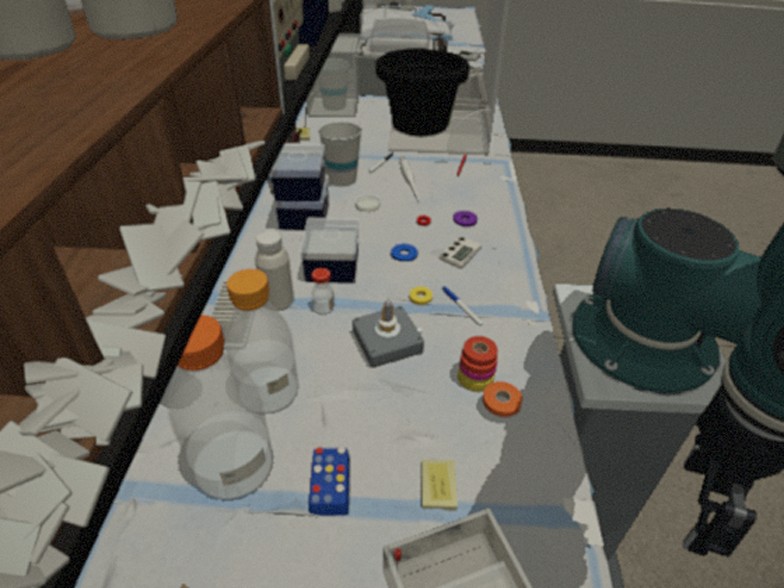

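The top view shows blue at (482,300), yellow (408,320), red (552,322), the purple decoy (562,375) and the spindle around (338,287). All are in the 784-wide picture.

```bash
cat > h.py <<'E'
import numpy as np,cv2
from scipy.spatial.transform import Rotation as R
from station import ctrl,capture
def ray(c,u,v):
    n=cv2.undistortPoints(np.array([[[u,v]]],float),np.array(c["K"]),np.array(c["dist"]))[0,0]
    return np.array(c["eye"]),R.from_quat(c["orientation"]).apply([n[0],n[1],1])
def onz(c,u,v,z):
    e,d=ray(c,u,v); return e+d*(z-e[2])/d[2]
def proj(c,P):
    r=R.from_quat(c["orientation"]).inv(); 
    return cv2.projectPoints(r.apply(np.atleast_2d(P)-c["eye"])[:,None],np.zeros(3),np.zeros(3),np.array(c["K"]),np.array(c["dist"]))[0][:,0]
def crop(c,u,v,h,f,name):
    i=c["img"][max(0,v-h):v+h,max(0,u-h):u+h,::-1]; cv2.imwrite(name,cv2.resize(i,None,fx=f,fy=f,interpolation=cv2.INTER_CUBIC))
def blobs(c,z=7,roi=None):
    hsv=cv2.cvtColor(c["img"],cv2.COLOR_RGB2HSV); o=[]
    for n,a,b in(("blue",(100,140,80),(118,255,255)),("yel",(24,130,90),(35,255,255)),("red",(172,150,80),(180,255,255)),("red0",(0,150,80),(5,255,255))):
        m=cv2.inRange(hsv,a,b); k,_,s,ce=cv2.connectedComponentsWithStats(m)
        for j in range(1,k):
            if s[j][4]>30: 
                x,y,w,h=s[j][:4]; o.append((n,s[j].tolist(),onz(c,x+(w-1)/2,y+(h-1)/2,z)[:2].round(1),onz(c,*ce[j],z)[:2].round(1)))
    return o
def state():
    s=ctrl.sense(); r=R.from_quat(s["orientation"]); x=r.apply([1,0,0])
    print("t",round(s["clock"],2),"pos",s["ee_pos"].round(1),"xdir deg",round(np.degrees(np.arctan2(x[1],x[0])),1),"tilt",r.apply([0,0,1]).round(3),"F",np.round(s["ft_force"],1),"w",round(s["width"],3),"j",np.round(s["joint_pos"],2)); return s,r
def go(P):  # shift to world point P in tool axes, mm/100
    s,r=state(); print("shift",(r.inv().apply(np.array(P)-s["ee_pos"])/100).round(3))
E
python3 - <<'E'
from h import *
t=capture("top"); s=capture("side")
for n,c in(("top",t),("side",s)):
    print(n)
    for b in blobs(c): print(*b)
u=(240,205)
a=t["img"][205-40:245,200:280,::-1]; b=s["img"][200:270,240:310,::-1]
cv2.imwrite("pics/spin.png",np.hstack([cv2.resize(a,(400,400),interpolation=3),cv2.resize(b,(400,400),interpolation=3)]))
state()
E
```

```text
top
blue [116, 173, 16, 19, 121] [569.7 385.4] [572.7 387.9]
blue [136, 176, 12, 13, 64] [570.2 335.3] [569.2 333.9]
blue [334, 204, 21, 21, 268] [ 485.5 -232.6] [ 485. -233.]
yel [283, 220, 17, 18, 174] [443.6 -84.4] [443.7 -84.7]
yel [123, 234, 22, 13, 235] [408.  353.1] [408.  353.4]
red0 [269, 148, 11, 11, 93] [656.  -35.1] [656.8 -35.9]
red0 [388, 224, 13, 13, 78] [ 442.  -372.4] [ 442.3 -373.6]
red0 [200, 256, 23, 22, 305] [336.4 137. ] [336.1 138.3]
red0 [485, 265, 47, 11, 120] [ 334.  -687.6] [ 333.6 -690.6]
side
blue [280, 175, 18, 11, 144] [ 484.8 -238.4] [ 485.4 -237.9]
blue [221, 321, 28, 47, 711] [573.7 353.6] [569.4 361.4]
yel [293, 205, 16, 12, 133] [443.1 -89.3] [443.8 -89.7]
yel [330, 269, 23, 10, 115] [337.9 143.6] [341.  144.9]
yel [307, 332, 12, 15, 71] [409.5 330.1] [407.9 326.8]
yel [309, 348, 12, 8, 32] [405.4 359. ] [401.6 362. ]
red0 [298, 154, 9, 7, 40] [ 443.  -379.3] [ 442.8 -378.8]
red0 [223, 191, 13, 11, 99] [ 663.9 -140.4] [ 663.7 -141.1]
red0 [330, 241, 25, 26, 335] [331.2  75.3] [330.8  77.2]
t 0.2 pos [167.5 497.4 253. ] xdir deg 71.4 tilt [-0.    -0.001 -1.   ] F [-0.   0.   0.6] w 0.996 j [ 1.09  0.26 -0.05  1.26 -0.    1.42]
```

View pics/spin.png

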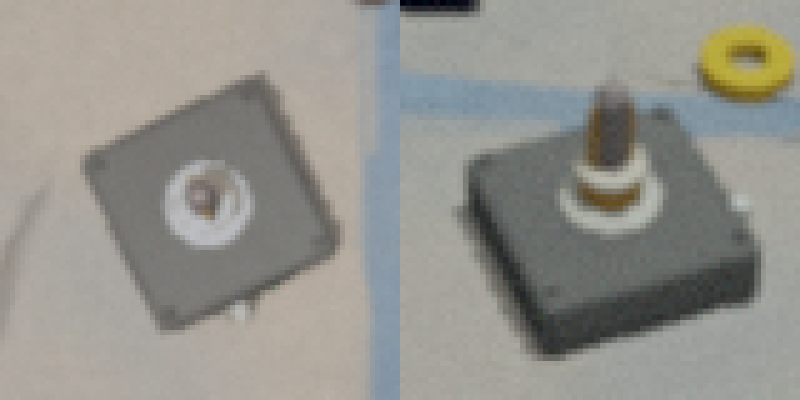

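The crop puts the spindle tip at top px about (239.7,202.6) and side px about (277,214). The housing top centre is at top px about (241.5,205), and the seat's upper face at side px about (276.5,229.5).

Run:
```python
from h import *
t=capture("top"); s=capture("side")
print("tip top",onz(t,239.7,202.6,110),"side",onz(s,277,214,110),"housing",onz(t,241.5,205.3,40))
e1,d1=ray(t,239.7,202.6);e2,d2=ray(s,277,214)
k=np.linalg.lstsq(np.c_[d1,-d2],e2-e1,rcond=None)[0];print("tri",e1+k[0]*d1,e2+k[1]*d2)
for z in(50,58,66): print(z,proj(s,[[465,77,z]]), proj(s,[[465,77,110]]))
```

```text
tip top [507.92256274  52.16524531 110.        ] side [504.8889386   49.14141886 110.        ] housing [505.30037982  52.35197812  40.        ]
tri [507.74158539  51.96585673 112.69208437] [504.73521792  51.979521   112.49099115]
50 [[291.58340795 239.61972089]] [[292.46170628 222.28671179]]
58 [[291.69674671 237.38672246]] [[292.46170628 222.28671179]]
66 [[291.81121556 235.13034334]] [[292.46170628 222.28671179]]
```

Request:
apply_moves([
  [[-0.98,0.89,0,0,0,0],[-0.98,0.89,0,0,0,0],[-0.98,0.89,0,0,0,0]],
], grip=1, force=30)

```text
clock: 0.68
ee_pos: [221.3, 373.8, 253.5]
orientation: [0.813, 0.582, 0.0, 0.0]
ft_force: [-0.5, -0.2, -0.6]
width: 0.997
```

Request:
apply_moves([
  [[-0.98,0.89,0,0,0,0],[-0.98,0.89,0,0,0,0],[-0.98,0.89,0,0,0,0]],
])

```text
clock: 1.05
ee_pos: [274.8, 253.0, 253.5]
orientation: [0.813, 0.582, 0.0, 0.0]
ft_force: [0.2, -0.0, -0.4]
width: 1.002
```

Request:
apply_moves([
  [[-0.98,0.89,0,0,0,0],[-0.98,0.89,0,0,0,0],[-0.98,0.89,0,0,0,0]],
])

```text
clock: 1.42
ee_pos: [328.0, 132.4, 253.4]
orientation: [0.813, 0.582, 0.0, 0.0]
ft_force: [0.4, 1.8, 0.3]
width: 0.999
```

Request:
apply_moves([
  [[-0.98,0.89,0,0,0,0],[-0.98,0.89,0,0,0,0],[-0.98,0.89,0,0,0,0]],
])

```text
clock: 1.8
ee_pos: [381.6, 10.3, 253.1]
orientation: [0.813, 0.582, 0.0, 0.0]
ft_force: [0.2, 0.5, -0.9]
width: 0.997
```

Request:
apply_moves([
  [[-0.98,0.89,0,0,0,0],[-0.98,0.89,0,0,0,0],[-0.98,0.89,0,0,0,0]],
])

```text
clock: 2.17
ee_pos: [434.7, -110.5, 252.8]
orientation: [0.813, 0.583, -0.0, -0.0]
ft_force: [-0.2, -0.1, -0.5]
width: 1.002
```

Request:
apply_moves([
  [[-0.98,0.89,0.9,0,0,-0.413],[-0.98,0.89,0.9,0,0,-0.413],[-0.98,0.89,0.9,0,0,-0.413],[-0.98,0.89,0.9,0,0,-0.413]],
])

```text
clock: 2.68
ee_pos: [486.6, -229.4, 161.5]
orientation: [0.707, 0.707, -0.0, -0.001]
ft_force: [0.4, 0.9, 0.5]
width: 0.995
```

```bash
python3 -c "
from h import *
go([485.5,-232.6,60])"
```

```text
t 2.67 pos [ 486.6 -229.4  161.5] xdir deg 90.0 tilt [-0.002  0.002 -1.   ] F [0.4 0.9 0.5] w 0.995 j [-0.59  0.33 -0.2   1.04  0.   -0.59]
shift [-0.034 -0.008  1.015]
```

Request:
apply_moves([
  [[-0.03,-0.01,0.6,0,0,0],[-0.03,-0.01,0.95,0,0,0],[-0.03,-0.01,0.95,0,0,0],[-0.03,-0.01,0.95,0,0,0]],
], grip=0.75)

```text
clock: 3.18
ee_pos: [485.9, -232.5, 70.1]
orientation: [0.707, 0.707, 0.0, 0.001]
ft_force: [0.0, -1.4, 0.4]
width: 0.875
```

Request:
apply_moves([
  [[0,0,0.2,0,0,0],[0,0,0.33,0,0,0],[0,0,0.33,0,0,0]],
])

```text
clock: 3.55
ee_pos: [485.0, -232.9, 35.5]
orientation: [0.707, 0.707, 0.0, -0.0]
ft_force: [-0.6, -0.1, 0.1]
width: 0.873
```

```bash
python3 -c "
from h import *
go([485.5,-232.6,25])
s=capture('side');t=capture('top')
a=s['img'][140:210,240:340,::-1];b=t['img'][175:245,300:400,::-1]
cv2.imwrite('pics/b1.png',np.vstack([cv2.resize(a,None,fx=4,fy=4,interpolation=3),cv2.resize(b,None,fx=4,fy=4,interpolation=3)]))
"
```

```text
t 3.55 pos [ 485.  -232.9   35.5] xdir deg 90.0 tilt [-0.  0. -1.] F [-0.6 -0.1  0.1] w 0.873 j [-0.6   0.45 -0.41  0.72  0.   -0.6 ]
shift [0.003 0.005 0.105]
```

View pics/b1.png

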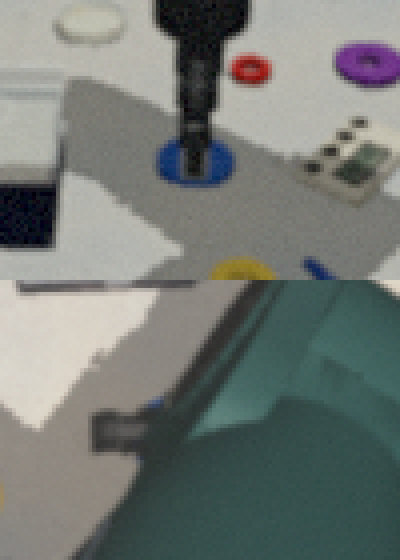

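Side view: the near finger stands just in front of the ring, with its tip at px about (288.5,184). I'll work out the tip's height from that.

```bash
python3 -c "
from h import *
s=capture('side')
for y in(-196,-190):
  for z in(5,15,25): print(y,z,proj(s,[[485,y,z]]).round(1))
"
```

```text
-196 5 [[287.9 188.4]]
-196 15 [[288.  185.9]]
-196 25 [[288.  183.3]]
-190 5 [[287.8 189.5]]
-190 15 [[287.9 187. ]]
-190 25 [[288.  184.5]]
```

Request:
apply_moves([
  [[0,0,0.06,0,0,0],[0,0,0.06,0,0,0]],
])

```text
clock: 3.95
ee_pos: [484.8, -233.0, 29.0]
orientation: [0.707, 0.707, -0.0, -0.0]
ft_force: [0.2, 0.9, 0.5]
width: 0.873
```

Request:
apply_moves([
  [[0,0,0.02,0,0,0],[0,0,0.02,0,0,0]],
])

```text
clock: 4.2
ee_pos: [484.9, -233.1, 27.2]
orientation: [0.707, 0.707, -0.0, -0.0]
ft_force: [0.4, 0.3, 0.6]
width: 0.875
```

Request:
apply_moves([
  [[0,0,0.02,0,0,0],[0,0,0.02,0,0,0]],
])

```text
clock: 4.45
ee_pos: [484.9, -233.1, 25.1]
orientation: [0.707, 0.707, -0.0, -0.0]
ft_force: [-0.2, 0.5, 0.0]
width: 0.873
```

Request:
apply_moves([
  [[0,0,0.04,0,0,0],[0,0,0.04,0,0,0]],
])

```text
clock: 4.7
ee_pos: [484.8, -233.0, 20.9]
orientation: [0.707, 0.707, -0.0, -0.0]
ft_force: [0.5, 0.2, 0.5]
width: 0.868
```

Request:
apply_moves([
  [[0,0,0.015,0,0,0],[0,0,0.015,0,0,0]],
])

```text
clock: 4.95
ee_pos: [484.9, -233.1, 19.7]
orientation: [0.707, 0.707, -0.0, -0.0]
ft_force: [-0.7, 0.1, 0.6]
width: 0.875
```

Request:
apply_moves([
  [[0,0,0.015,0,0,0],[0,0,0.015,0,0,0]],
])

```text
clock: 5.2
ee_pos: [484.9, -233.1, 18.2]
orientation: [0.707, 0.707, -0.0, -0.0]
ft_force: [-0.7, 1.2, 0.1]
width: 0.875
```

Request:
apply_moves([
  [[0,0,0,0,0,0],[0,0,0,0,0,0],[0,0,0,0,0,0],[0,0,0,0,0,0]],
], grip=0.3, force=30)

```text
clock: 5.7
ee_pos: [485.0, -233.1, 18.7]
orientation: [0.707, 0.707, 0.0, 0.0]
ft_force: [-2.2, 1.7, 8.9]
width: 0.747
```

```bash
python3 -c "
from h import *
state()"
```

```text
t 5.7 pos [ 485.  -233.1   18.7] xdir deg 90.0 tilt [ 0. -0. -1.] F [-2.2  1.7  8.9] w 0.747 j [-0.6   0.47 -0.43  0.67 -0.   -0.6 ]
```

Request:
apply_moves([
  [[0,0,0,0,0,0],[0,0,0,0,0,0],[0,0,-0.025,0,0,0],[0,0,-0.025,0,0,0]],
], grip=0.8)

```text
clock: 6.2
ee_pos: [485.1, -233.2, 21.0]
orientation: [0.707, 0.707, 0.0, 0.0]
ft_force: [0.3, 0.0, 0.3]
width: 0.903
```

Request:
apply_moves([
  [[0,0,0,0,0,0.2],[0,0,0,0,0,0.4],[0,0,0,0,0,0.6],[0,0,0,0,0,0.8],[0,0,0,0,0,1]],
])

```text
clock: 6.82
ee_pos: [485.0, -233.1, 20.8]
orientation: [0.925, 0.38, -0.0, 0.0]
ft_force: [0.1, -0.7, -0.1]
width: 0.9
```

Request:
apply_moves([
  [[0,0,0,0,0,0.2],[0,0,0,0,0,0.4],[0,0,0,0,0,0.6],[0,0,0,0,0,0.8],[0,0,0,0,0,1]],
])

```text
clock: 7.45
ee_pos: [485.0, -233.1, 20.8]
orientation: [1.0, -0.003, 0.0, -0.0]
ft_force: [-0.6, 0.2, -0.4]
width: 0.899
```

Request:
apply_moves([
  [[0,0,0,0,0,0],[0,0,0,0,0,0],[0,0,0,0,0,0],[0,0,0,0,0,0]],
], grip=0.3)

```text
clock: 7.95
ee_pos: [485.1, -233.2, 21.3]
orientation: [1.0, 0.002, 0.0, 0.0]
ft_force: [-1.5, 2.0, 9.9]
width: 0.747
```

```bash
python3 -c "
from h import *
state()"
```

```text
t 7.95 pos [ 485.1 -233.2   21.3] xdir deg 0.2 tilt [ 0. -0. -1.] F [-1.5  2.   9.9] w 0.747 j [-0.6   0.46 -0.43  0.68 -0.    0.97]
```

Request:
apply_moves([
  [[0,0,-0.2,0,0,0],[0,0,-0.7,0,0,0],[0,0,-0.7,0,0,0]],
])

```text
clock: 8.32
ee_pos: [486.5, -234.1, 93.6]
orientation: [1.0, 0.002, 0.002, 0.001]
ft_force: [-0.5, -0.5, -1.6]
width: 0.744
```

Request:
apply_moves([
  [[0.07,-0.5,-0.6,0,0,0],[0.07,-0.95,-0.6,0,0,0],[0.07,-0.95,-0.6,0,0,0]],
])

```text
clock: 8.7
ee_pos: [491.9, -135.4, 151.0]
orientation: [1.0, 0.003, 0.0, -0.0]
ft_force: [-0.2, -0.5, -1.4]
width: 0.745
```

Request:
apply_moves([
  [[0.07,-0.5,0,0,0,0],[0.07,-0.95,0,0,0,0],[0.07,-0.95,0,0,0,0]],
])

```text
clock: 9.07
ee_pos: [498.5, -41.2, 149.7]
orientation: [1.0, 0.002, -0.001, -0.0]
ft_force: [0.5, -0.8, -1.2]
width: 0.741
```

Request:
apply_moves([
  [[0.07,-0.5,0,0,0,0],[0.07,-0.95,0,0,0,0],[0.07,-0.95,0,0,0,0],[0.07,-0.95,0,0,0,0]],
])

```text
clock: 9.57
ee_pos: [506.2, 51.0, 150.2]
orientation: [1.0, 0.0, -0.0, 0.0]
ft_force: [-0.4, -0.6, -1.1]
width: 0.745
```

```bash
python3 -c "
from h import *
go([506.7,52.2,140])
s=capture('side');t=capture('top')
a=s['img'][170:270,220:330,::-1];b=t['img'][155:255,190:300,::-1]
cv2.imwrite('pics/b2.png',np.hstack([cv2.resize(a,None,fx=3.6,fy=3.6,interpolation=3),cv2.resize(b,None,fx=3.6,fy=3.6,interpolation=3)]))
print(proj(s,[[506.7,52.2,110],[506,51,125]]),proj(t,[[506.7,52.2,110]]))
"
```

```text
t 9.57 pos [506.2  51.  150.2] xdir deg 0.0 tilt [-0.001 -0.    -1.   ] F [-0.4 -0.6 -1.1] w 0.745 j [-0.06  0.29 -0.3   0.98 -0.    1.51]
shift [ 0.005 -0.012  0.102]
[[276.20144846 214.76378427]
 [276.57879746 209.93336875]] [[239.68013897 203.07547456]]
```

View pics/b2.png

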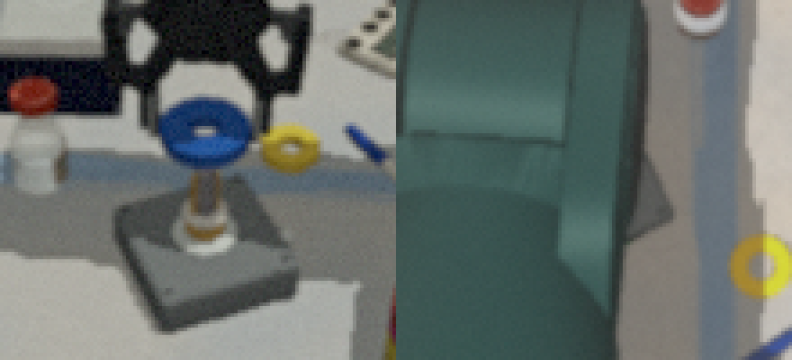

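Side view: the blue ring is centred over the spindle, both at crop column about 205. I'll descend and watch the force.

Request:
apply_moves([
  [[0,-0.01,0.15,0,0,0],[0,-0.01,0.15,0,0,0]],
])

```text
clock: 9.93
ee_pos: [505.7, 52.0, 135.1]
orientation: [1.0, -0.001, -0.001, -0.0]
ft_force: [-0.4, -0.4, -0.7]
width: 0.749
```

Request:
apply_moves([
  [[0,0,0.03,0,0,0],[0,0,0.06,0,0,0],[0,0,0.06,0,0,0]],
])

```text
clock: 10.3
ee_pos: [506.1, 52.8, 129.8]
orientation: [1.0, -0.0, -0.0, 0.0]
ft_force: [-0.6, -0.2, -1.0]
width: 0.747
```

Request:
apply_moves([
  [[0,0,0.02,0,0,0],[0,0,0.04,0,0,0],[0,0,0.04,0,0,0]],
])

```text
clock: 10.68
ee_pos: [506.0, 52.9, 125.6]
orientation: [1.0, -0.0, -0.0, -0.0]
ft_force: [0.6, -0.2, -1.5]
width: 0.745
```

Request:
apply_moves([
  [[0,0,0.02,0,0,0],[0,0,0.04,0,0,0],[0,0,0.04,0,0,0]],
])

```text
clock: 11.05
ee_pos: [506.0, 52.9, 121.6]
orientation: [1.0, -0.0, -0.0, 0.0]
ft_force: [0.3, 0.3, -0.4]
width: 0.745
```

Request:
apply_moves([
  [[0,0,0.02,0,0,0],[0,0,0.03,0,0,0],[0,0,0.03,0,0,0]],
])

```text
clock: 11.42
ee_pos: [505.8, 52.8, 118.6]
orientation: [1.0, -0.0, -0.0, 0.0]
ft_force: [-2.0, -0.9, -0.4]
width: 0.744
```

Request:
apply_moves([
  [[0,0,0.02,0,0,0],[0,0,0.03,0,0,0],[0,0,0.03,0,0,0]],
])

```text
clock: 11.8
ee_pos: [505.9, 52.9, 115.6]
orientation: [1.0, -0.0, -0.0, 0.0]
ft_force: [-2.3, -0.4, -1.6]
width: 0.749
```

Request:
apply_moves([
  [[0,0,0.02,0,0,0],[0,0,0.03,0,0,0],[0,0,0.03,0,0,0]],
])

```text
clock: 12.18
ee_pos: [506.0, 52.9, 112.6]
orientation: [1.0, -0.0, -0.0, 0.0]
ft_force: [-1.3, -0.5, -1.9]
width: 0.743
```

Request:
apply_moves([
  [[0,0,0.02,0,0,0],[0,0,0.03,0,0,0]],
])

```text
clock: 12.42
ee_pos: [506.1, 52.9, 109.7]
orientation: [1.0, -0.0, -0.0, -0.0]
ft_force: [-2.6, -1.3, 0.6]
width: 0.75
```

```bash
python3 -c "
from h import *
state()
s=capture('side')
cv2.imwrite('pics/b3.png',cv2.resize(s['img'][180:260,230:320,::-1],None,fx=7,fy=7,interpolation=3))
for z in (82,89,96): print(proj(s,[[506,52.5,z]]))
"
```

```text
t 12.43 pos [506.1  52.9 109.7] xdir deg -0.0 tilt [-0.  0. -1.] F [-2.6 -1.3  0.6] w 0.75 j [-0.06  0.33 -0.37  0.88  0.    1.52]
[[276.34939993 223.08274826]]
[[276.37957831 221.05416047]]
[[276.41003745 219.00715258]]
```

View pics/b3.png

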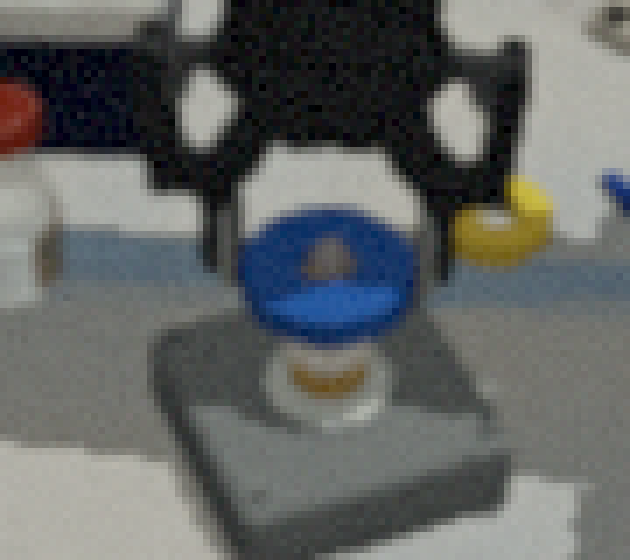

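The ring is threaded (spindle nose visible in the bore at crop (328,250)), roughly level, with a gap above the seat. I'll keep going down.

Request:
apply_moves([
  [[0,0,0.02,0,0,0],[0,0,0.04,0,0,0],[0,0,0.05,0,0,0]],
])

```text
clock: 12.85
ee_pos: [506.1, 52.9, 104.6]
orientation: [1.0, -0.0, -0.0, -0.0]
ft_force: [-1.9, -1.4, 1.1]
width: 0.749
```

Request:
apply_moves([
  [[0,0,0.02,0,0,0],[0,0,0.04,0,0,0],[0,0,0.05,0,0,0]],
])

```text
clock: 13.22
ee_pos: [506.1, 52.9, 99.6]
orientation: [1.0, -0.0, -0.0, -0.0]
ft_force: [-2.9, -0.5, 0.8]
width: 0.745
```

Request:
apply_moves([
  [[0,0,0.02,0,0,0],[0,0,0.04,0,0,0],[0,0,0.05,0,0,0]],
])

```text
clock: 13.6
ee_pos: [506.1, 52.9, 94.7]
orientation: [1.0, -0.0, -0.0, 0.0]
ft_force: [-2.6, -1.0, 2.2]
width: 0.745
```

Request:
apply_moves([
  [[0,0,0.02,0,0,0],[0,0,0.04,0,0,0],[0,0,0.04,0,0,0]],
])

```text
clock: 13.98
ee_pos: [506.0, 52.9, 90.5]
orientation: [1.0, -0.0, -0.0, -0.0]
ft_force: [-0.8, -0.4, -4.0]
width: 0.744
```

Request:
apply_moves([
  [[0,0,0.01,0,0,0],[0,0,0.015,0,0,0]],
])

```text
clock: 14.22
ee_pos: [506.1, 52.9, 89.3]
orientation: [1.0, -0.0, 0.0, -0.0]
ft_force: [-2.2, -0.5, 1.6]
width: 0.74
```

Request:
apply_moves([
  [[0,0,0.01,0,0,0],[0,0,0.01,0,0,0]],
])

```text
clock: 14.48
ee_pos: [506.1, 52.9, 88.2]
orientation: [1.0, -0.0, -0.0, -0.0]
ft_force: [-2.6, -1.5, -0.9]
width: 0.747
```

Request:
apply_moves([
  [[0,0,0.01,0,0,0],[0,0,0.01,0,0,0]],
])

```text
clock: 14.72
ee_pos: [506.1, 52.9, 87.2]
orientation: [1.0, -0.0, -0.0, 0.0]
ft_force: [-1.9, -0.6, -0.7]
width: 0.745
```

Request:
apply_moves([
  [[0,0,0.01,0,0,0],[0,0,0.01,0,0,0]],
])

```text
clock: 14.98
ee_pos: [506.1, 52.9, 86.2]
orientation: [1.0, -0.0, -0.0, 0.0]
ft_force: [-2.3, -2.3, -1.2]
width: 0.744
```

Request:
apply_moves([
  [[0,0,0.01,0,0,0],[0,0,0.01,0,0,0]],
])

```text
clock: 15.22
ee_pos: [506.1, 52.9, 85.2]
orientation: [1.0, -0.0, -0.0, -0.0]
ft_force: [-2.2, -1.0, -0.4]
width: 0.747
```

```bash
python3 -c "
from h import *
state()
s=capture('side')
cv2.imwrite('pics/b4.png',cv2.resize(s['img'][190:260,240:310,::-1],None,fx=8,fy=8,interpolation=3))
"
```

```text
t 15.22 pos [506.1  52.9  85.2] xdir deg -0.0 tilt [-0.  0. -1.] F [-2.2 -1.  -0.4] w 0.747 j [-0.06  0.35 -0.41  0.81  0.    1.52]
```

View pics/b4.png

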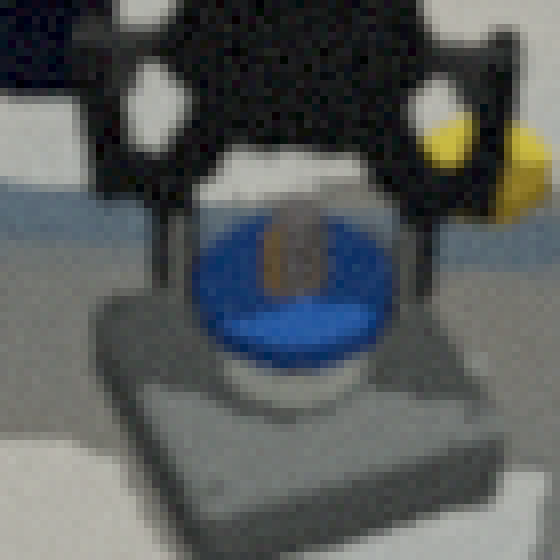

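The spindle is now well through the ring and the seat isn't visibly reached yet. I'll go on in 1 mm steps.

Request:
apply_moves([
  [[0,0,0.01,0,0,0],[0,0,0.01,0,0,0]],
])

```text
clock: 15.52
ee_pos: [506.1, 52.9, 84.4]
orientation: [1.0, -0.0, 0.0, 0.0]
ft_force: [-2.5, -0.9, 3.8]
width: 0.745
```

Request:
apply_moves([
  [[0,0,0.01,0,0,0],[0,0,0.01,0,0,0]],
])

```text
clock: 15.78
ee_pos: [506.1, 52.9, 83.6]
orientation: [1.0, -0.0, 0.0, 0.0]
ft_force: [-4.3, -0.9, 8.3]
width: 0.745
```

```bash
python3 -c "
from h import *
state()"
```

```text
t 15.78 pos [506.1  52.9  83.6] xdir deg -0.0 tilt [ 0. -0. -1.] F [-4.3 -0.9  8.3] w 0.745 j [-0.06  0.35 -0.41  0.81 -0.    1.52]
```

Request:
apply_moves([
  [[0,0,0.008,0,0,0],[0,0,0.008,0,0,0]],
])

```text
clock: 16.02
ee_pos: [506.2, 52.8, 82.9]
orientation: [1.0, -0.0, 0.0, 0.0]
ft_force: [-6.8, -1.2, 13.1]
width: 0.743
```

Request:
apply_moves([
  [[0,0,0,0,0,0],[0,0,0,0,0,0],[0,0,0,0,0,0]],
], grip=1)

```text
clock: 16.4
ee_pos: [506.3, 52.9, 82.4]
orientation: [1.0, -0.0, 0.0, -0.0]
ft_force: [0.5, -0.2, 0.7]
width: 1.003
```

Request:
apply_moves([
  [[0,0,-0.5,0,0,0],[0,0,-0.9,0,0,0],[0,0,-0.9,0,0,0]],
])

```text
clock: 16.77
ee_pos: [507.6, 52.8, 174.9]
orientation: [1.0, -0.0, 0.002, 0.0]
ft_force: [0.2, -0.1, -0.4]
width: 0.999
```

```bash
python3 -c "
from h import *
state()
s=capture('side')
cv2.imwrite('pics/b5.png',cv2.resize(s['img'][190:260,240:320,::-1],None,fx=8,fy=8,interpolation=3))
for b in blobs(s): print(b)
"
```

```text
t 16.77 pos [507.6  52.8 174.9] xdir deg -0.0 tilt [ 0.005 -0.    -1.   ] F [ 0.2 -0.1 -0.4] w 0.999 j [-0.06  0.27 -0.25  1.04  0.    1.52]
('blue', [265, 217, 24, 19, 272], array([509.3, -17. ]), array([508.6, -12.4]))
('blue', [221, 321, 28, 47, 715], array([573.7, 353.6]), array([569.4, 362. ]))
('yel', [293, 205, 15, 13, 118], array([444.5, -86.9]), array([443.8, -89.6]))
('yel', [327, 265, 26, 15, 151], array([341.3, 139. ]), array([344.9, 143.7]))
('red0', [298, 154, 9, 7, 37], array([ 443. , -379.3]), array([ 443.2, -379.8]))
('red0', [223, 192, 12, 10, 88], array([ 665.1, -137.9]), array([ 663.5, -138.1]))
('red0', [329, 241, 26, 26, 353], array([332.5,  75.4]), array([331.1,  78.4]))
```

View pics/b5.png

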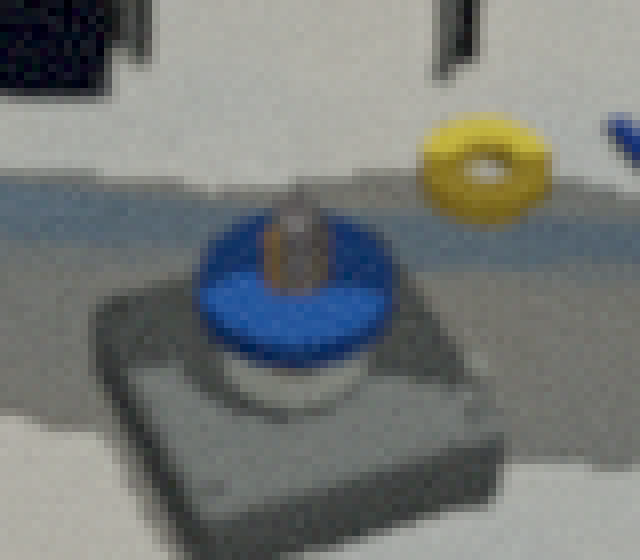

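Request:
apply_moves([
  [[-0.31,0.5,0,0,0,0],[-0.31,0.69,0,0,0,0],[-0.31,0.69,0,0,0,0]],
], grip=0.6)

```text
clock: 17.2
ee_pos: [474.6, -16.9, 171.5]
orientation: [1.0, -0.001, -0.001, -0.0]
ft_force: [0.4, -0.1, 0.4]
width: 0.798
```

Request:
apply_moves([
  [[-0.31,0.5,0.3,0,0,0],[-0.31,0.69,0.8,0,0,0],[-0.31,0.69,0.8,0,0,0],[-0.31,0.69,0.8,0,0,0]],
])

```text
clock: 17.7
ee_pos: [444.5, -84.4, 93.1]
orientation: [1.0, 0.0, -0.0, -0.0]
ft_force: [0.3, 0.3, -1.2]
width: 0.8
```

```bash
python3 -c "
from h import *
go([443.6,-84.5,24])
"
```

```text
t 17.7 pos [444.5 -84.4  93.1] xdir deg 0.0 tilt [-0.  0. -1.] F [ 0.3  0.3 -1.2] w 0.8 j [-0.37  0.26 -0.53  0.78  0.    1.2 ]
shift [-0.009  0.002  0.691]
```

Request:
apply_moves([
  [[-0.005,0,0.4,0,0,0],[-0.005,0,0.68,0,0,0],[-0.005,0,0.68,0,0,0]],
])

```text
clock: 18.08
ee_pos: [443.6, -84.1, 24.5]
orientation: [1.0, 0.0, -0.001, -0.0]
ft_force: [-1.1, -0.3, 0.2]
width: 0.801
```

Request:
apply_moves([
  [[0,0,0,0,0,0],[0,0,0,0,0,0],[0,0,0,0,0,0],[0,0,0,0,0,0]],
], grip=0)

```text
clock: 18.58
ee_pos: [444.7, -85.0, 26.3]
orientation: [1.0, 0.0, 0.001, 0.0]
ft_force: [-1.0, 2.3, 8.3]
width: 0.573
```

Request:
apply_moves([
  [[0,0,0,0,0,0],[0,0,0,0,0,0],[0,0,0,0,0,0]],
], grip=0.42)

```text
clock: 18.95
ee_pos: [443.8, -85.2, 24.8]
orientation: [1.0, -0.0, 0.0, 0.0]
ft_force: [-0.0, 0.3, -0.6]
width: 0.712
```

Request:
apply_moves([
  [[0,0,0,0,0,-0.2],[0,0,0,0,0,-0.4],[0,0,0,0,0,-0.6],[0,0,0,0,0,-0.8],[0,0,0,0,0,-1]],
])

```text
clock: 19.58
ee_pos: [443.6, -85.1, 24.5]
orientation: [0.923, 0.385, -0.0, -0.0]
ft_force: [0.4, 0.2, 0.3]
width: 0.711
```

Request:
apply_moves([
  [[0,0,0,0,0,-0.2],[0,0,0,0,0,-0.4],[0,0,0,0,0,-0.6],[0,0,0,0,0,-0.8],[0,0,0,0,0,-1]],
])

```text
clock: 20.2
ee_pos: [443.5, -85.1, 24.5]
orientation: [0.705, 0.709, -0.0, -0.0]
ft_force: [-0.3, 0.2, 0.2]
width: 0.708
```

Request:
apply_moves([
  [[0,0,0,0,0,0],[0,0,0,0,0,0],[0,0,0,0,0,0],[0,0,0,0,0,0]],
], grip=0)

```text
clock: 20.7
ee_pos: [443.7, -85.2, 24.9]
orientation: [0.709, 0.705, 0.0, 0.0]
ft_force: [-1.5, 0.1, 9.1]
width: 0.573
```

```bash
python3 -c "
from h import *
go([505,52.5,145])
"
```

```text
t 20.7 pos [443.7 -85.2  24.9] xdir deg 89.7 tilt [ 0. -0. -1.] F [-1.5  0.1  9.1] w 0.573 j [-0.37  0.34 -0.64  0.59 -0.   -0.37]
shift [ 1.379  0.607 -1.201]
```

Request:
apply_moves([
  [[0,0,-0.3,0,0,0],[0,0,-0.85,0,0,0],[0,0,-0.85,0,0,0]],
])

```text
clock: 21.08
ee_pos: [445.2, -85.7, 112.5]
orientation: [0.709, 0.706, 0.001, 0.002]
ft_force: [0.5, -0.4, -2.0]
width: 0.571
```

Request:
apply_moves([
  [[0.4,0.2,-0.4,0,0,0],[0.8,0.4,-0.4,0,0,0],[0.8,0.4,-0.4,0,0,0]],
])

```text
clock: 21.45
ee_pos: [484.2, -3.1, 149.0]
orientation: [0.707, 0.707, 0.0, -0.0]
ft_force: [-0.8, -0.8, -1.0]
width: 0.572
```

Request:
apply_moves([
  [[0.4,0.15,0,0,0,0],[0.58,0.21,0,0,0,0],[0.58,0.21,0,0,0,0],[0.58,0.21,0,0,0,0]],
])

```text
clock: 21.95
ee_pos: [504.2, 52.1, 149.2]
orientation: [0.708, 0.707, -0.0, -0.0]
ft_force: [-0.0, 0.3, -1.1]
width: 0.567
```

```bash
python3 -c "
from h import *
go([505,52.5,145])
s=capture('side')
cv2.imwrite('pics/b6.png',cv2.resize(s['img'][180:260,240:320,::-1],None,fx=7,fy=7,interpolation=3))
for b in blobs(s)[:3]: print(b)
"
```

```text
t 21.95 pos [504.2  52.1 149.2] xdir deg 89.9 tilt [-0.001 -0.    -1.   ] F [-0.   0.3 -1.1] w 0.567 j [-0.06  0.29 -0.3   0.98 -0.   -0.06]
shift [0.004 0.008 0.042]
('blue', [265, 217, 24, 19, 263], array([509.3, -17. ]), array([508.2, -13. ]))
('blue', [221, 321, 28, 47, 717], array([573.7, 353.6]), array([569.7, 361.8]))
('yel', [281, 204, 6, 11, 36], array([493.5, -92.1]), array([493.6, -94.2]))
```

View pics/b6.png

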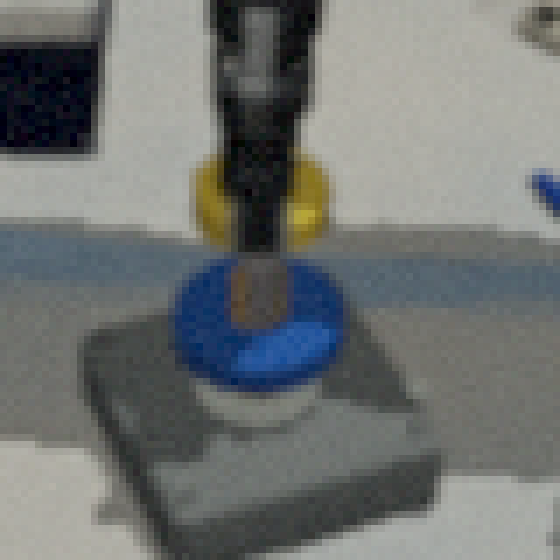

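Side crop: yellow spans 193–330 (centre 261), with the spindle at about 260, so it is aligned. I'll descend.

Request:
apply_moves([
  [[0,0,0.06,0,0,0],[0,0,0.12,0,0,0],[0,0,0.12,0,0,0]],
])

```text
clock: 22.38
ee_pos: [504.2, 52.7, 136.9]
orientation: [0.707, 0.707, -0.0, -0.0]
ft_force: [0.0, -0.6, -0.4]
width: 0.571
```

Request:
apply_moves([
  [[0,0,0.03,0,0,0],[0,0,0.06,0,0,0],[0,0,0.06,0,0,0]],
])

```text
clock: 22.75
ee_pos: [504.5, 52.9, 131.3]
orientation: [0.707, 0.707, -0.0, -0.0]
ft_force: [0.4, -0.2, -1.0]
width: 0.573
```

Request:
apply_moves([
  [[0,0,0.03,0,0,0],[0,0,0.06,0,0,0],[0,0,0.06,0,0,0]],
])

```text
clock: 23.12
ee_pos: [504.4, 52.9, 125.2]
orientation: [0.707, 0.707, -0.0, -0.0]
ft_force: [-0.3, -0.6, -0.7]
width: 0.568
```

Request:
apply_moves([
  [[0,0,0.02,0,0,0],[0,0,0.04,0,0,0],[0,0,0.05,0,0,0]],
])

```text
clock: 23.5
ee_pos: [504.5, 52.9, 120.3]
orientation: [0.707, 0.707, -0.0, -0.0]
ft_force: [0.2, -0.7, -0.4]
width: 0.568
```

Request:
apply_moves([
  [[0,0,0.02,0,0,0],[0,0,0.04,0,0,0],[0,0,0.05,0,0,0]],
])

```text
clock: 23.88
ee_pos: [504.5, 52.9, 115.3]
orientation: [0.707, 0.707, -0.0, -0.0]
ft_force: [-0.3, -0.7, -0.8]
width: 0.574
```

Request:
apply_moves([
  [[0,0,0.02,0,0,0],[0,0,0.04,0,0,0],[0,0,0.05,0,0,0]],
])

```text
clock: 24.25
ee_pos: [504.6, 52.9, 110.3]
orientation: [0.707, 0.707, -0.0, -0.0]
ft_force: [-0.7, -0.0, 0.9]
width: 0.576
```

Request:
apply_moves([
  [[0,0,0.02,0,0,0],[0,0,0.04,0,0,0],[0,0,0.05,0,0,0]],
])

```text
clock: 24.62
ee_pos: [504.6, 52.9, 105.3]
orientation: [0.707, 0.707, -0.0, -0.0]
ft_force: [-0.9, -1.3, -0.4]
width: 0.574
```

Request:
apply_moves([
  [[0,0,0.01,0,0,0],[0,0,0.015,0,0,0]],
])

```text
clock: 24.88
ee_pos: [504.6, 52.9, 103.9]
orientation: [0.707, 0.707, -0.0, -0.0]
ft_force: [-1.4, 0.1, 0.4]
width: 0.57
```

Request:
apply_moves([
  [[0,0,0.01,0,0,0],[0,0,0.01,0,0,0]],
])

```text
clock: 25.12
ee_pos: [504.6, 52.9, 102.9]
orientation: [0.707, 0.707, -0.0, -0.0]
ft_force: [-0.6, -1.5, -0.4]
width: 0.571
```

Request:
apply_moves([
  [[0,0,0.01,0,0,0],[0,0,0.01,0,0,0]],
])

```text
clock: 25.38
ee_pos: [504.6, 52.9, 102.1]
orientation: [0.707, 0.707, 0.0, 0.0]
ft_force: [-1.7, -0.2, 3.1]
width: 0.577
```

Request:
apply_moves([
  [[0,0,0.01,0,0,0],[0,0,0.01,0,0,0]],
])

```text
clock: 25.62
ee_pos: [504.7, 52.9, 101.2]
orientation: [0.707, 0.707, 0.0, 0.0]
ft_force: [-2.2, -0.1, 7.0]
width: 0.576
```

```bash
python3 -c "
from h import *
state()"
```

```text
t 25.62 pos [504.7  52.9 101.2] xdir deg 90.0 tilt [ 0. -0. -1.] F [-2.2 -0.1  7. ] w 0.576 j [-0.06  0.33 -0.39  0.85 -0.   -0.06]
```

Request:
apply_moves([
  [[0,0,0.01,0,0,0],[0,0,0.01,0,0,0],[0,0,0.01,0,0,0]],
])

```text
clock: 26.0
ee_pos: [504.7, 52.9, 100.4]
orientation: [0.707, 0.707, 0.0, 0.0]
ft_force: [-4.2, -0.3, 10.7]
width: 0.571
```

Request:
apply_moves([
  [[0,0,0,0,0,0],[0,0,0,0,0,0],[0,0,0,0,0,0]],
], grip=0.6)

```text
clock: 26.38
ee_pos: [504.6, 52.9, 99.8]
orientation: [0.707, 0.707, -0.0, -0.0]
ft_force: [0.2, -0.8, 0.0]
width: 0.799
```

Request:
apply_moves([
  [[0,0,-0.5,0,0,0],[0,0,-0.8,0,0,0],[0,0,-0.8,0,0,0]],
])

```text
clock: 26.75
ee_pos: [505.7, 52.9, 181.8]
orientation: [0.707, 0.707, 0.001, 0.001]
ft_force: [-0.0, 0.2, -1.6]
width: 0.803
```

```bash
python3 -c "
from h import *
go([442,-373,130])
s=capture('side')
cv2.imwrite('pics/b7.png',cv2.resize(s['img'][180:250,240:310,::-1],None,fx=8,fy=8,interpolation=3))
"
```

```text
t 26.75 pos [505.7  52.9 181.8] xdir deg 90.0 tilt [ 0.004 -0.    -1.   ] F [-0.   0.2 -1.6] w 0.803 j [-0.06  0.27 -0.24  1.06  0.   -0.06]
shift [-4.259 -0.637  0.516]
```

View pics/b7.png

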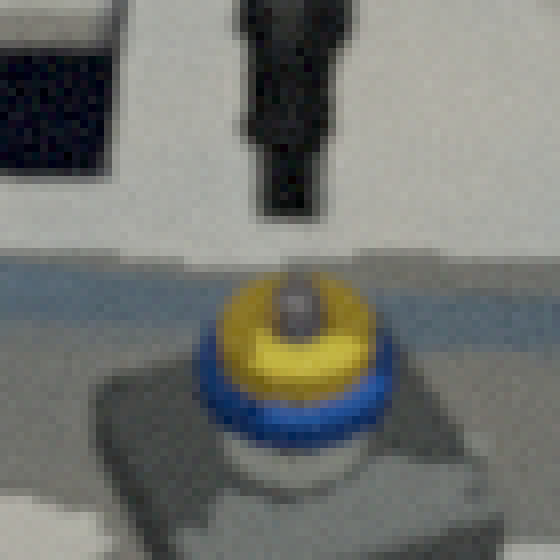

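Request:
apply_moves([
  [[-0.5,-0.07,0,0,0,0],[-0.85,-0.125,0,0,0,0],[-0.85,-0.125,0,0,0,0]],
], grip=0.3)

```text
clock: 27.18
ee_pos: [491.3, -33.7, 178.8]
orientation: [0.708, 0.706, -0.001, -0.001]
ft_force: [-0.2, -0.4, -0.5]
width: 0.651
```

Request:
apply_moves([
  [[-0.5,-0.07,0,0,0,0],[-0.85,-0.125,0,0,0,0],[-0.85,-0.125,0,0,0,0]],
])

```text
clock: 27.55
ee_pos: [479.2, -118.1, 179.1]
orientation: [0.708, 0.706, -0.0, -0.001]
ft_force: [0.1, 0.7, 0.3]
width: 0.649
```

Request:
apply_moves([
  [[-0.5,-0.07,0,0,0,0],[-0.85,-0.125,0,0,0,0],[-0.85,-0.125,0,0,0,0]],
])

```text
clock: 27.92
ee_pos: [467.0, -202.6, 179.2]
orientation: [0.708, 0.706, -0.0, -0.0]
ft_force: [-0.0, 0.6, 0.0]
width: 0.652
```

Request:
apply_moves([
  [[-0.5,-0.07,0,0,0,0],[-0.85,-0.125,0,0,0,0],[-0.85,-0.125,0,0,0,0]],
])

```text
clock: 28.3
ee_pos: [454.7, -287.3, 179.3]
orientation: [0.708, 0.707, 0.0, -0.0]
ft_force: [0.6, 0.3, 0.2]
width: 0.65
```

Request:
apply_moves([
  [[-0.5,-0.07,0.3,0,0,0],[-0.86,-0.125,0.8,0,0,0],[-0.86,-0.125,0.8,0,0,0],[-0.86,-0.125,0.8,0,0,0]],
])

```text
clock: 28.8
ee_pos: [442.6, -371.4, 100.3]
orientation: [0.707, 0.707, 0.0, -0.0]
ft_force: [0.2, 0.1, 0.6]
width: 0.649
```

```bash
python3 -c "
from h import *
go([442,-373.4,26])
"
```

```text
t 28.8 pos [ 442.6 -371.4  100.3] xdir deg 90.0 tilt [-0.     0.001 -1.   ] F [0.2 0.1 0.6] w 0.649 j [-0.84  0.44 -0.21  0.92  0.   -0.84]
shift [-0.021 -0.006  0.743]
```

Request:
apply_moves([
  [[-0.015,0,0.4,0,0,0],[-0.015,0,0.735,0,0,0],[-0.015,0,0.735,0,0,0]],
])

```text
clock: 29.18
ee_pos: [442.0, -372.6, 26.2]
orientation: [0.707, 0.707, 0.0, -0.001]
ft_force: [-0.0, -0.1, -0.6]
width: 0.651
```

Request:
apply_moves([
  [[0,0,0,0,0,0],[0,0,0,0,0,0],[0,0,0,0,0,0],[0,0,0,0,0,0]],
], grip=-0.35)

```text
clock: 29.68
ee_pos: [442.9, -374.8, 28.8]
orientation: [0.707, 0.707, 0.0, 0.001]
ft_force: [0.9, 3.3, 5.2]
width: 0.431
```

Request:
apply_moves([
  [[0,0,0,0,0,0],[0,0,0,0,0,0],[0,0,0,0,0,0]],
], grip=0.2)

```text
clock: 30.05
ee_pos: [442.1, -374.7, 26.8]
orientation: [0.707, 0.707, -0.0, 0.0]
ft_force: [0.3, -0.2, -0.2]
width: 0.599
```

Request:
apply_moves([
  [[0,0,0,0,0,0.2],[0,0,0,0,0,0.4],[0,0,0,0,0,0.6],[0,0,0,0,0,0.8],[0,0,0,0,0,1]],
])

```text
clock: 30.68
ee_pos: [441.9, -374.6, 26.5]
orientation: [0.925, 0.38, -0.0, -0.0]
ft_force: [0.8, 0.5, 0.1]
width: 0.595
```

Request:
apply_moves([
  [[0,0,0,0,0,0.2],[0,0,0,0,0,0.4],[0,0,0,0,0,0.6],[0,0,0,0,0,0.8],[0,0,0,0,0,1]],
])

```text
clock: 31.3
ee_pos: [441.9, -374.6, 26.5]
orientation: [1.0, -0.003, -0.0, -0.0]
ft_force: [0.2, 0.4, 0.7]
width: 0.597
```

Request:
apply_moves([
  [[0,0,0,0,0,0],[0,0,0,0,0,0],[0,0,0,0,0,0],[0,0,0,0,0,0]],
], grip=-0.35)

```text
clock: 31.8
ee_pos: [441.9, -374.7, 26.8]
orientation: [1.0, 0.002, 0.0, 0.0]
ft_force: [-0.6, 0.9, 5.2]
width: 0.432
```

```bash
python3 -c "
from h import *
go([504,52.8,148])
"
```

```text
t 31.8 pos [ 441.9 -374.7   26.8] xdir deg 0.2 tilt [ 0. -0. -1.] F [-0.6  0.9  5.2] w 0.432 j [-0.84  0.51 -0.31  0.75 -0.    0.72]
shift [ 0.637 -4.272 -1.213]
```

Request:
apply_moves([
  [[0,0,-0.3,0,0,0],[0,0,-0.85,0,0,0],[0,0,-0.85,0,0,0]],
])

```text
clock: 32.17
ee_pos: [443.2, -376.0, 115.1]
orientation: [1.0, 0.002, 0.002, 0.002]
ft_force: [1.1, 0.1, -0.5]
width: 0.432
```

Request:
apply_moves([
  [[0.07,-0.5,-0.4,0,0,0],[0.125,-0.85,-0.4,0,0,0],[0.125,-0.85,-0.4,0,0,0]],
])

```text
clock: 32.55
ee_pos: [454.5, -287.5, 151.4]
orientation: [1.0, 0.003, -0.0, -0.0]
ft_force: [-0.2, -0.7, 0.2]
width: 0.435
```

Request:
apply_moves([
  [[0.07,-0.5,0,0,0,0],[0.125,-0.85,0,0,0,0],[0.125,-0.85,0,0,0,0]],
])

```text
clock: 32.92
ee_pos: [466.9, -203.2, 150.9]
orientation: [1.0, 0.002, -0.0, -0.0]
ft_force: [-1.1, -0.8, -0.9]
width: 0.432
```

Request:
apply_moves([
  [[0.07,-0.5,0,0,0,0],[0.125,-0.85,0,0,0,0],[0.125,-0.85,0,0,0,0]],
])

```text
clock: 33.3
ee_pos: [479.7, -119.0, 151.0]
orientation: [1.0, 0.001, -0.0, -0.0]
ft_force: [0.2, 0.0, -0.5]
width: 0.432
```

Request:
apply_moves([
  [[0.07,-0.5,0,0,0,0],[0.125,-0.85,0,0,0,0],[0.125,-0.85,0,0,0,0]],
])

```text
clock: 33.67
ee_pos: [492.5, -34.4, 151.1]
orientation: [1.0, 0.001, -0.0, 0.0]
ft_force: [-0.4, -0.7, -0.5]
width: 0.43
```

Request:
apply_moves([
  [[0.07,-0.5,0,0,0,0],[0.125,-0.86,0,0,0,0],[0.125,-0.86,0,0,0,0],[0.125,-0.86,0,0,0,0]],
])

```text
clock: 34.17
ee_pos: [504.9, 49.8, 151.2]
orientation: [1.0, -0.0, -0.0, 0.0]
ft_force: [-0.2, -0.1, 0.5]
width: 0.434
```

```bash
python3 -c "
from h import *
go([504,52.8,148])
s=capture('side')
cv2.imwrite('pics/b8.png',cv2.resize(s['img'][180:250,240:310,::-1],None,fx=8,fy=8,interpolation=3))
"
```

```text
t 34.17 pos [504.9  49.8 151.2] xdir deg -0.1 tilt [-0. -0. -1.] F [-0.2 -0.1  0.5] w 0.434 j [-0.06  0.29 -0.3   0.98 -0.    1.51]
shift [-0.009 -0.03   0.032]
```

View pics/b8.png

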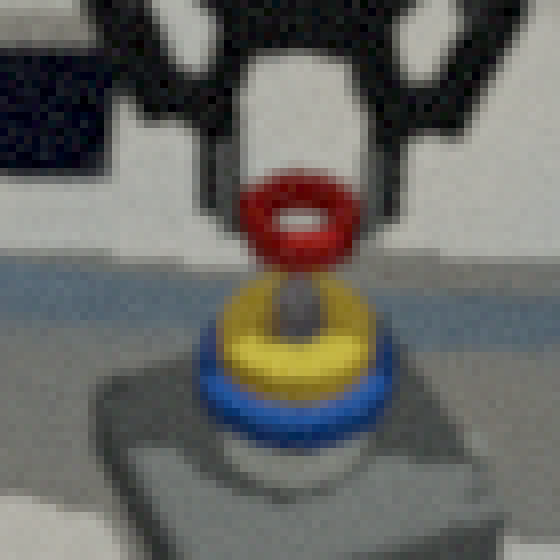

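Side crop: red at column 299 over the spindle at 298. Yellow and blue are stacked flush.

Request:
apply_moves([
  [[0,-0.02,0.06,0,0,0],[0,-0.02,0.1,0,0,0],[0,-0.02,0.1,0,0,0]],
])

```text
clock: 34.6
ee_pos: [504.3, 53.1, 141.1]
orientation: [1.0, -0.0, -0.0, 0.0]
ft_force: [0.2, 0.1, -0.1]
width: 0.436
```

Request:
apply_moves([
  [[0,0,0.03,0,0,0],[0,0,0.06,0,0,0],[0,0,0.06,0,0,0]],
])

```text
clock: 34.98
ee_pos: [504.5, 53.4, 135.3]
orientation: [1.0, -0.0, -0.0, 0.0]
ft_force: [-0.7, 0.8, -0.8]
width: 0.43
```

Request:
apply_moves([
  [[0,0,0.03,0,0,0],[0,0,0.05,0,0,0],[0,0,0.05,0,0,0]],
])

```text
clock: 35.35
ee_pos: [504.5, 53.4, 130.3]
orientation: [1.0, -0.0, -0.0, 0.0]
ft_force: [-0.1, 0.6, -0.2]
width: 0.432
```

Request:
apply_moves([
  [[0,0,0.02,0,0,0],[0,0,0.04,0,0,0],[0,0,0.05,0,0,0]],
])

```text
clock: 35.72
ee_pos: [504.6, 53.4, 125.3]
orientation: [1.0, -0.0, -0.0, -0.0]
ft_force: [-0.2, -0.2, -0.9]
width: 0.435
```

Request:
apply_moves([
  [[0,0,0.02,0,0,0],[0,0,0.04,0,0,0],[0,0,0.04,0,0,0]],
])

```text
clock: 36.1
ee_pos: [504.6, 53.4, 121.3]
orientation: [1.0, -0.0, -0.0, -0.0]
ft_force: [1.6, -0.4, -0.5]
width: 0.43
```

Request:
apply_moves([
  [[0,0,0.01,0,0,0],[0,0,0.015,0,0,0]],
])

```text
clock: 36.35
ee_pos: [504.7, 53.4, 120.0]
orientation: [1.0, -0.0, 0.0, 0.0]
ft_force: [1.1, 0.4, 0.5]
width: 0.432
```

Request:
apply_moves([
  [[0,0,0.01,0,0,0],[0,0,0.01,0,0,0]],
])

```text
clock: 36.6
ee_pos: [504.6, 53.4, 118.9]
orientation: [1.0, -0.0, -0.0, -0.0]
ft_force: [1.9, -0.2, 0.0]
width: 0.433
```

Request:
apply_moves([
  [[0,0,0.01,0,0,0],[0,0,0.01,0,0,0]],
])

```text
clock: 36.85
ee_pos: [504.7, 53.4, 118.0]
orientation: [1.0, -0.0, 0.0, 0.0]
ft_force: [0.8, 0.5, 2.2]
width: 0.437
```

```bash
python3 -c "
from h import *
state()"
```

```text
t 36.85 pos [504.7  53.4 118. ] xdir deg -0.0 tilt [ 0. -0. -1.] F [0.8 0.5 2.2] w 0.437 j [-0.06  0.32 -0.36  0.9   0.    1.52]
```

Request:
apply_moves([
  [[0,0,0.01,0,0,0],[0,0,0.01,0,0,0]],
])

```text
clock: 37.1
ee_pos: [504.7, 53.4, 117.2]
orientation: [1.0, -0.0, 0.0, 0.0]
ft_force: [0.0, 0.3, 6.5]
width: 0.434
```

Request:
apply_moves([
  [[0,0,0.008,0,0,0],[0,0,0.008,0,0,0]],
])

```text
clock: 37.35
ee_pos: [504.8, 53.4, 116.6]
orientation: [1.0, -0.0, 0.0, 0.0]
ft_force: [-0.8, 1.1, 10.4]
width: 0.432
```

```bash
python3 -c "
from h import *
state()"
```

```text
t 37.35 pos [504.8  53.4 116.6] xdir deg -0.0 tilt [ 0.001 -0.    -1.   ] F [-0.8  1.1 10.4] w 0.432 j [-0.06  0.32 -0.36  0.89  0.    1.52]
```

Request:
apply_moves([
  [[0,0,0.004,0,0,0],[0,0,0.004,0,0,0],[0,0,0.004,0,0,0]],
])

```text
clock: 37.72
ee_pos: [504.8, 53.4, 116.4]
orientation: [1.0, -0.0, 0.0, 0.0]
ft_force: [-1.7, 0.4, 12.5]
width: 0.434
```

Request:
apply_moves([
  [[0,0,0,0,0,0],[0,0,0,0,0,0],[0,0,0,0,0,0]],
], grip=0.4)

```text
clock: 38.1
ee_pos: [504.4, 53.4, 115.6]
orientation: [1.0, -0.0, -0.0, -0.0]
ft_force: [-0.6, 0.9, 0.4]
width: 0.696
```

Request:
apply_moves([
  [[0,0,-0.4,0,0,0],[0,0,-0.9,0,0,0],[0,0,-0.9,0,0,0],[0,0,-0.9,0,0,0]],
])

```text
clock: 38.6
ee_pos: [504.4, 53.4, 205.3]
orientation: [1.0, -0.0, -0.0, 0.0]
ft_force: [-0.1, 0.1, -0.5]
width: 0.701
```

```bash
python3 -c "
from h import *
state()
s=capture('side')
cv2.imwrite('pics/b9.png',cv2.resize(s['img'][190:250,240:310,::-1],None,fx=10,fy=10,interpolation=3))
for z in (64,78,92,106,110): print(z,proj(s,[[505,52.5,z]]))
"
```

```text
t 38.6 pos [504.4  53.4 205.3] xdir deg -0.0 tilt [-0. -0. -1.] F [-0.1  0.1 -0.5] w 0.701 j [-0.06  0.25 -0.19  1.12 -0.    1.52]
64 [[276.65903327 228.23659736]]
78 [[276.72171171 224.25426353]]
92 [[276.78554862 220.19967525]]
106 [[276.85057395 216.07100358]]
110 [[276.8693752  214.87751358]]
```

View pics/b9.png

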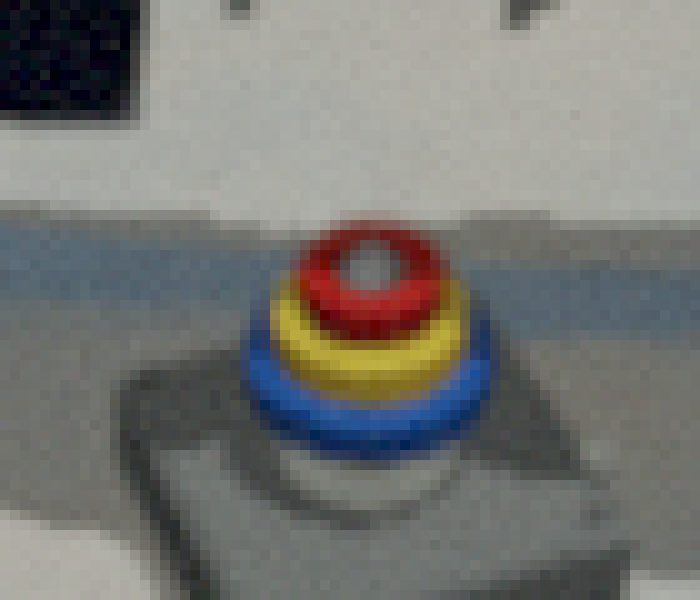

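```bash
python3 -c "
from h import *
state(); ctrl.sign_off()"
```

```text
t 38.65 pos [504.1  53.4 204.9] xdir deg -0.0 tilt [-0.001  0.    -1.   ] F [-0.1 -0.1 -1. ] w 0.7 j [-0.06  0.25 -0.2   1.12  0.    1.52]
the job is handed in; nothing more can be done
```

All three rings are on the spindle in order: blue at the bottom, yellow in the middle, red on top. I handed the job in at 38.7 s; the sign-off gives no verdict, so I don't know how it was scored.

- **Method:** I squeezed each ring from two directions to centre it in the jaws. I then threaded it on and pressed until the wrist force climbed to about 11–13 N, well under the 25 N limit.
- **Seating:** The force rose at about 64, 78 and 92 mm for the bottom faces of blue, yellow and red. That matches the seat plus 14 mm per ring, with no gap.
- **Final picture:** The stack looks level, concentric and closed up, and the gripper is about 90 mm clear with near-zero force. No other object was knowingly touched, but I did not re-measure the bystanders.
- **Disagreements:**
  - The 3–8 N leaf-spring drag hardly showed in the wrist readings between steps.
  - Pressing blue showed up to 7 N sideways, so the spindle probably lies 1–2 mm nearer the robot than first measured. I corrected for this on the later rings.

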